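# Thread a cell frame and its cover onto two inclined guide pins

### The arm

A 6-joint arm with a two-finger parallel gripper is mounted at the origin on a cart in front of the work surface, level with it; the furniture and walls round the work are solid. World frame = base frame: x ahead of the robot, y to its left, z up, the work surface at z = 0. Lengths are in m, angles in rad, forces in N, time in s.
With the tool pointing down it reaches from about 0.35 to 0.85 m from the base axis. Payload 8.1 kg.
Tool frame: the origin (TCP) lies midway between the tips of the shut fingers; the grasp point (between the pads) lies 19 mm behind it (bot.grip_depth is the distance from the TCP to the grasp point, in m); z points along the fingers, y is the line along which they close (so a half turn about z gives the same grasp; the last joint's range is limited). The gripper opens to 85 mm and grips with 20 to 120 N. Pads are 22 mm wide; open, the fingers measure 114 mm over their backs; the gripper's body (76 mm by 85 mm) begins 54 mm behind the grasp point. The pads swing forward as they close: fully open they stand 13 mm farther back than shut.
Start: joints at [-1.318, 0.13, 1.488, -0, 1.523, -0.085], TCP at [0.199, -0.566, 0.231] pointing down, gripper open.
Joint ranges: [-2.96, 2.96], [-0.89, 2.26], [0.02, 2.5], [-1.34, 4.48], [0, 2.73], [-2.66, 2.66]. Speed limits (rad/s): [2.39, 2.39, 2.79, 3.14, 3.14, 3.14].

### API

Orientations are given as a 3x3 rotation matrix whose columns are the frame's x, y, z axes.
In Python, from station import bot gives the robot as it stands.
- The arm moves only by the shell command python3 nudge.py 'ROWS'. ROWS is rows parted by semicolons, their numbers by spaces, 1 to 8 of them, each of 7 numbers: dx, dy, dz in m, then a rotation vector rx, ry, rz in rad, then the finger opening in m; each row is the pose to reach, as a shift and turn from the pose commanded when the command began, along the tool's axes at that moment; what a row does not reach only later rows make up. A row lasts 1/10 s, in which the tool goes at most 0.05 m and 0.15 rad, less where a joint would pass 70% of its speed; a pose out of reach is approached as far as the arm can. The fingers move at their own pace and stop on an object; the grip force is fixed at half the most. Time passes only in rows, so rows that do not move let the fingers close. It prints the time, the measured TCP pose, the force, the opening and the grip force at its end.
- bot.state(): the state, without advancing time (a new reading comes with each control period).
- bot.capture(name): name is "scene" or "side" or "wrist"; returns the picture (480x640x3 uint8, red, green, blue); there is no depth.
- bot.camera_info(name): a dict with "fx", "fy", "cx", "cy" (pixels), "pose" (4x4, takes a point from camera to world coordinates). Camera axes: x right, y down, z forward; pixel columns grow to the right and rows downward; lengths in m; the calibration is good to about 2 mm. A picture is of the moment at which its call begins: read the wrist's pose just before it. camera_info takes no time and is no camera call; for the wrist camera it gives the pose at the moment of the call.
- bot.hand_in(): hands the job in; it is judged then, once.
The state is a dict: "clock": time; "joint_positions": joint angles; "joint_vel": joint speeds; "joint_efforts": joint torques, N m; "eef_pos": TCP position; "orientation": TCP orientation; "wrist_force": force on the tool from outside, world axes, zero at the start; "torque": the same for the moment, N m; "opening": finger opening in m; "gripper_force": force on a finger pad.
Only numpy, scipy, OpenCV 4.12 (cv2) and the standard library are available. Lean on these libraries where they do the work, as an engineer would, in place of code of your own. Each camera call takes 0.05 s, during which the arm holds its last target. There are 200 camera calls.

### The job

Assemble the small test cell on the inclined stand: thread the windowed frame over both guide pins and gently lower it, still in the gripper, until it lies flush on the land; then thread the solid cover plate over the same two pins, knob side up, and lower it the same way until it lies flush on the frame. The pin slide may be clamped to either side of the middle of the land, so look or feel for the pins. Do not drop or ram the plates, do not disturb the two vials and the dish standing about, and let go of both plates at the end.

Things in the scene. Friction and masses are not known exactly. Their poses are not given: they have to be found in the camera images.
- stand: fixed metal assembly stand, 150 mm wide (y), 130 mm deep (x). Origin on the worktop, 75 mm below point seat; z up, x to its high rear side. An inclined plate (110 x 150 mm) faces its front, 25 degrees from level; in its middle stands the land: two strips 124 mm long (along y), each 11 mm wide, 36 mm over both, 20 mm high. In the 14 mm slot between them lies a steel pin slide.
- seat (a point): point on the stand: middle of the land, level with the tops of its strips. z: direction of the pins (25 degrees from vertical, leaning to the front); y: along the land, level, the line on which the pins stand; x: up the slope.
- slot_mid (a point): point on the stand 32 mm above seat along seat's z, level with the tips of the two pins; same axes. Pins: 64 mm apart along y, 8 mm thick, 32 mm high above the land, last 6 mm tapering to a 3 mm tip. The slide that carries them is clamped rigidly (cannot be pushed along) with its middle anywhere within 14 mm to either side of this point along y; its position is not reported.
- frame: loose grey plastic plate with a window: 50 mm (x) by 90 mm (y) by 10 mm (z), 0.08 kg, two round through holes of 10.4 mm at y = -32 and +32 mm, and a rectangular window 26 mm (x) by 30 mm (y) in its middle. Origin in the centre of its underside, z up. Starts flat on the worktop; may be gripped across its 50 mm width. Can go on either way round.
- cover: loose grey plastic cover plate without window: 50 mm (x) by 90 mm (y) by 10 mm (z), 0.11 kg, two round through holes of 10.4 mm at y = -32 and +32 mm, and a low round knob, 18 mm wide and 6 mm high, in the middle of its top. Origin in the centre of its underside, z up. Starts flat on the worktop, knob up; may be gripped across its 50 mm width. Can go on either way round.
- vial: bystander: small vial with orange cap, 28 mm wide, 55 mm high; origin in the centre of its foot
- dish: bystander: clear flat dish, 60 mm wide, 14 mm high; origin in the centre of its underside
- amber_2: bystander: small brown vial with black cap, 40 mm wide, 70 mm high; origin in the centre of its foot

How it is judged:
On the way, in this order (a step that is already met when the one before it is completed fails the run):
1. the frame is on both pins and within 5 mm of lying flush on the land, still held by the fingers, the cover not yet on the pins (z of frame in the frame of seat between -0.003 and 0.005 m and x of frame in the frame of seat between -0.004 and 0.004 m and y of frame in the frame of seat between -0.0175 and 0.0175 m and angle between the z axis of frame and the z axis of seat, either way round below 0.1 rad and angle between the y axis of frame and the y axis of seat, either way round below 0.15 rad and contact force between the fingers and frame above 0.3 N and distance between cover and seat above 0.06 m), for 0.1 s.
2. with the frame in place, the cover is on both pins and within 5 mm of lying flush on the frame, still held by the fingers (z of frame in the frame of seat between -0.003 and 0.003 m and x of frame in the frame of seat between -0.004 and 0.004 m and y of frame in the frame of seat between -0.0175 and 0.0175 m and angle between the z axis of each of frame, cover and the z axis of seat, either way round below 0.1 rad and angle between the y axis of each of frame, cover and the y axis of seat, either way round below 0.15 rad and z of cover in the frame of seat between 0.007 and 0.015 m and x of cover in the frame of seat between -0.004 and 0.004 m and y of cover in the frame of seat between -0.0175 and 0.0175 m and contact force between the fingers and cover above 0.3 N), for 0.1 s.
At the end, for the whole second after the job is handed in: Frame flush on the land (within 2.5 mm), cover flush on the frame (within 3 mm), knob up, both on both pins (within 4 mm of seat along its x, 17.5 mm along its y, and of each other within 4 mm; tilt within 0.1 rad, turn within 0.15 rad), released and at rest (z of frame in the frame of seat between -0.0025 and 0.0025 m and x of frame in the frame of seat between -0.004 and 0.004 m and y of frame in the frame of seat between -0.0175 and 0.0175 m and angle between the z axis of each of frame, cover and the z axis of seat, either way round below 0.1 rad and angle between the y axis of each of frame, cover and the y axis of seat, either way round below 0.15 rad and z of cover in the frame of seat between 0.007 and 0.013 m and x of cover in the frame of seat between -0.004 and 0.004 m and y of cover in the frame of seat between -0.0175 and 0.0175 m and x of cover in the frame of frame between -0.004 and 0.004 m and y of cover in the frame of frame between -0.004 and 0.004 m and linear speed of each of frame, cover below 0.02 m/s and contact force between the fingers and frame below 0.1 N and contact force between the fingers and cover below 0.1 N); the robot touches nothing.
It fails at once if a plate is rammed: more than 60 N between the frame and the stand, or between the cover and the frame or stand (contact force between any of frame, cover and stand above 60 N or contact force between cover and frame above 60 N).
It fails at once if a bystander is moved more than 30 mm or tipped (distance of any of vial, dish, amber_2 from where it was at the start of the episode above 0.03 m or angle between any of vial, dish, amber_2's own z axis and vertical above 0.4 rad).
It also fails if it takes over 72 s, if anything falls off the work surface, if the arm or the gripper's body presses on something with over 40 N, if the wrist force passes 120 N, or if a joint passes its speed limit or range.

## Working session

There is one attempt and no reset: what is moved stays moved. The work goes in short steps, Python scripts to look and compute and a shell command to move; the robot and the scene stay as the last step left them, time stands still between calls to the robot, and variables do not carry over. Pictures are saved under pics/ and viewed, at most 10 in all, crops included, and the job is handed in when it is done.

```bash
ls; mkdir -p pics
python3 - <<'E'
from station import bot
import cv2,numpy as np
for n in("scene","side"):
    im=bot.capture(n); cv2.imwrite(f"pics/{n}0.png",im[:,:,::-1])
    c=bot.camera_info(n); print(n,c["fx"],c["cx"],c["cy"],np.round(c["pose"],3).tolist())
s=bot.state(); print(s["clock"],s["eef_pos"],np.round(s["orientation"],3).tolist(),s["opening"])
E
```

```text
nudge.py
pics
station.py
scene 551.4417635038403 313.6120484166866 253.30191978050127 [[-0.521, -0.419, 0.744, -0.467], [-0.854, 0.276, -0.442, 0.586], [-0.02, -0.865, -0.501, 0.78], [0.0, 0.0, 0.0, 1.0]]
side 480.45407030789954 319.54565603040976 242.29346625646343 [[-0.993, -0.064, 0.094, 0.47], [-0.114, 0.541, -0.833, 0.934], [0.003, -0.839, -0.545, 0.703], [0.0, 0.0, 0.0, 1.0]]
0.1 [ 0.19876614 -0.5655855   0.23032525] [[0.943, 0.331, -0.0], [0.331, -0.943, 0.002], [0.0, -0.002, -1.0]] 0.08558434899049687
```

View pics/scene0.png

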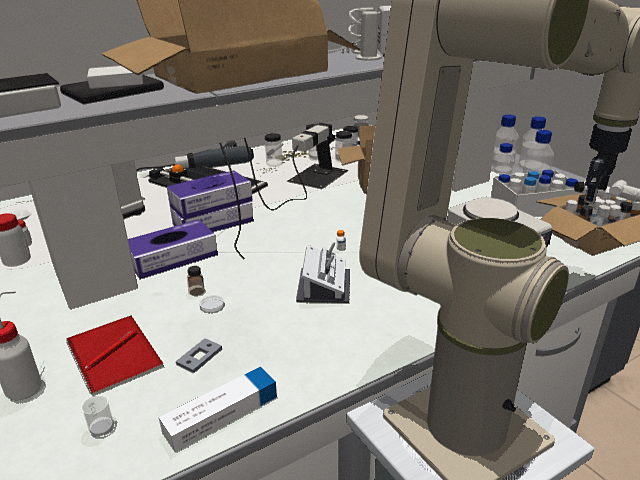

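View pics/side0.png

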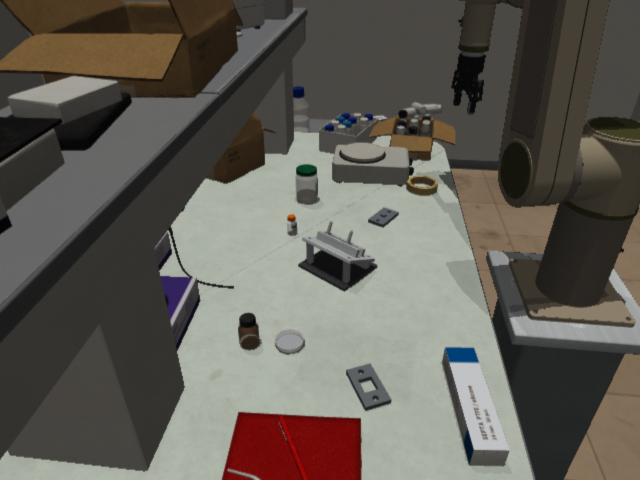

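Scene: frame at about (200,355), stand at (325,272), pins leaning toward camera. Side: frame at (368,387), cover at (384,217), stand at (338,258) with pins at about (331,231) and (347,240). Next I'll measure with masks.

```bash
cat > h.py <<'E'
from station import bot
import cv2,numpy as np
def ray(c,u,v):
    P=np.array(c["pose"]); d=P[:3,:3]@[(u-c["cx"])/c["fx"],(v-c["cy"])/c["fy"],1]
    return P[:3,3],d
def onz(c,u,v,z):
    o,d=ray(c,u,v); return o+d*(z-o[2])/d[2]
def tri(c1,p1,c2,p2):
    o1,d1=ray(c1,*p1);o2,d2=ray(c2,*p2)
    t=np.linalg.lstsq(np.c_[d1,-d2],o2-o1,rcond=None)[0]
    a=o1+d1*t[0];b=o2+d2*t[1]; return (a+b)/2,np.linalg.norm(a-b)
def proj(c,p):
    P=np.array(c["pose"]);q=P[:3,:3].T@(np.asarray(p)-P[:3,3]);return np.array([c["cx"]+c["fx"]*q[0]/q[2],c["cy"]+c["fy"]*q[1]/q[2]])
E
python3 - <<'E'
from h import *
s=bot.camera_info("side");c=bot.camera_info("scene")
for n,cam,u,v,z in[("frame",s,368,386,.01),("frame",c,200,355,.01),("cover",s,384,216,.01),("dish",s,289,342,.01),("amber",s,249,345,0),("vial",s,292,233,0)]: print(n,onz(cam,u,v,z).round(3))
for n,x in(("scene",(280,220,90,90)),("side",(290,190,130,110))):
    im=cv2.imread(f"pics/{n}0.png");a,b,w,h=x
    cv2.imwrite(f"pics/{n}_c.png",cv2.resize(im[b:b+h,a:a+w],None,fx=5,fy=5,interpolation=cv2.INTER_CUBIC))
a=cv2.imread("pics/scene_c.png");b=cv2.imread("pics/side_c.png")
h=450;a=cv2.resize(a,(360,360));b=cv2.resize(b,(425,360));cv2.imwrite("pics/both.png",np.hstack([a,b]))
# plates by mask in side
g=cv2.imread("pics/side0.png")
for n,(x0,y0,x1,y1) in dict(frame=(335,355,400,415),cover=(362,200,405,232)).items():
    m=(g[y0:y1,x0:x1].max(2)<150).astype(np.uint8)
    k=max(cv2.findContours(m,cv2.RETR_EXTERNAL,cv2.CHAIN_APPROX_NONE)[0],key=cv2.contourArea)[:,0]+[x0,y0]
    P=np.array([onz(s,u,v,.007)[:2] for u,v in k],np.float32)*1000
    print(n,cv2.minAreaRect(P))
E
```

```text
frame [0.448 0.339 0.01 ]
frame [0.44  0.334 0.01 ]
cover [ 0.421 -0.287  0.01 ]
dish [0.609 0.246 0.01 ]
amber [0.69  0.254 0.   ]
vial [ 0.673 -0.18   0.   ]
frame ((449.1697692871094, 335.4328918457031), (55.18394470214844, 98.53571319580078), 25.973485946655273)
cover ((423.3005065917969, -287.6543884277344), (109.29550170898438, 60.12152862548828), 59.591670989990234)
```

View pics/both.png

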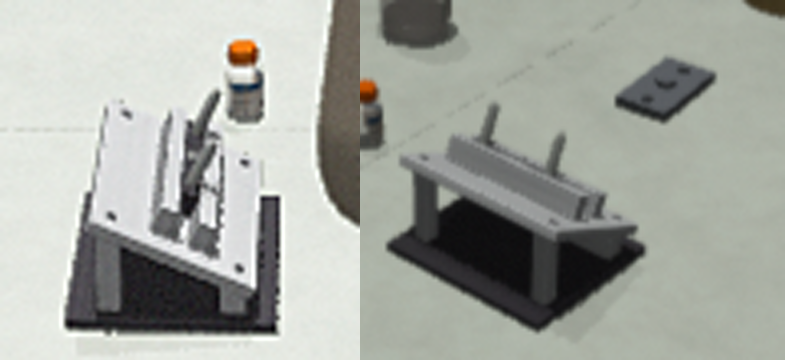

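Crop: pin tips in scene at about (333.7,243.2) and (333,256.2); in side at (331.3,221.5) and (351.5,229.7). The stand is yawed.

Run:
```python
from h import *
s=bot.camera_info("side");c=bot.camera_info("scene")
A=[(333.7,243.2),(333,256.2)];B=[(331.3,221.5),(351.5,229.7)]
for i in(0,1):
  P=[tri(c,A[k],s,B[k^i]) for k in(0,1)]; print(i,P,np.linalg.norm(P[0][0]-P[1][0]))
w=bot.camera_info("wrist");st=bot.state();R=st["orientation"]
print(w["fx"],w["cx"],w["cy"],np.round(R.T@(w["pose"][:3,3]-st["eef_pos"]),4),np.round(R.T@w["pose"][:3,:3],3).tolist())
```

```text
0 [(array([ 0.55578748, -0.08156013,  0.1017225 ]), np.float64(0.0012553897504877832)), (array([ 0.5037669, -0.0459468,  0.1020326]), np.float64(0.0038555940573098053))] 0.0630440054469638
1 [(array([ 0.50699827, -0.04478363,  0.12025014]), np.float64(0.02685467444622185)), (array([ 0.55187174, -0.0814417 ,  0.08375352]), np.float64(0.03362384526769584))] 0.06847952116666221
384.92693058396 320.4513834927736 238.2079722324035 [ 0.0843  0.001  -0.1433] [[-0.001, -0.945, -0.328], [1.0, -0.001, -0.001], [0.0, -0.328, 0.945]]
```
Pins tips: z=0.102; expected slot_mid z = 0.075+0.032*cos25=0.104. Good. Pin separation 63. Pin direction y: from (0.5558,-0.0816) to (0.5038,-0.0459): dir (-0.825,0.565). So seat y = ±; high rear side is x. Front with land facing... pins lean to the front: seat z = tilted toward -x stand. y axis dir (-0.825,0.565) → x = y × z = (0.565,0.825)·... x = (yy*1, -yx) = (0.565,0.825)?? y×z = (yy*zz, -yx*zz) = (0.565, 0.825). Or the reverse (-0.565,-0.825). Which side is high? In the scene picture: plate high side is left-ish... scene image left = +x... scene camera right = (-0.521,-0.854); so left = (0.52,0.85): rear to the left. Scene: plate top at left (105,100)->, right (255,165) lower. Hence x = (0.565,0.825), yaw = atan2(.825,.565)=55.6°. In side view, lower on right: right=(-0.99,-0.11). hmm consistent with high on left. Pin in the scene leans right going up: yes leaning to front. 

Triangulation is consistent: tips at z≈0.102 (expected 0.104) and 63 mm apart. The seat's y axis points along (-0.825, 0.565), and the rear side is toward (0.565, 0.825). Next I'll view the pins from above with the wrist camera.

Add to h.py:
```python
from scipy.spatial.transform import Rotation as Ro
def down(yaw):
    y=np.radians(yaw);x=np.array([np.cos(y),np.sin(y),0]);z=np.array([0,0,-1.]);return np.c_[x,np.cross(z,x),z]
def go(p,R):
    s=bot.state();R0=np.array(s["orientation"])
    print("row",np.round(R0.T@(np.array(p)-s["eef_pos"]),4),np.round(Ro.from_matrix(R0.T@R).as_rotvec(),4),"clk",s["clock"])
```

```bash
python3 -c "
from h import *
go([.53,-.06,.28],down(116))"
```

```text
row [ 0.4801 -0.3673 -0.049 ] [-1.1000e-03 -1.6000e-03 -1.6868e+00] clk 0.1
```

```bash
A='0.48 -0.367 -0.05 -0.001 -0.002 -1.687 0.085'; echo; python3 nudge.py '0.1 -0.08 -0.06 0 0 -0.3 0.085; 0.48 -0.367 -0.05 0 0 -1.687 0.085; 0.48 -0.367 -0.05 0 0 -1.687 0.085; 0.48 -0.367 -0.05 0 0 -1.687 0.085; 0.48 -0.367 -0.05 0 0 -1.687 0.085; 0.48 -0.367 -0.05 0 0 -1.687 0.085; 0.48 -0.367 -0.05 0 0 -1.687 0.085; 0.48 -0.367 -0.05 0 0 -1.687 0.085'
python3 -c "
from h import *
go([.53,-.06,.28],down(116))"
```

```text
clock: 0.9
eef_pos: [0.4155, -0.2337, 0.2704]
orientation: [[0.027, 1.0, -0.0], [1.0, -0.027, 0.0], [0.0, -0.0, -1.0]]
wrist_force: [1.8, -0.1, 0.8]
opening: 0.085
gripper_force: 0.0
row [ 0.1768  0.1097 -0.0096] [-1.000e-04 -1.000e-04 -4.809e-01] clk 0.9
```

```bash
python3 nudge.py '0.177 0.11 -0.01 0 0 -0.481 0.085; 0.177 0.11 -0.01 0 0 -0.481 0.085; 0.177 0.11 -0.01 0 0 -0.481 0.085; 0.177 0.11 -0.01 0 0 -0.481 0.085; 0.177 0.11 -0.01 0 0 -0.481 0.085; 0.177 0.11 -0.01 0 0 -0.481 0.085; 0.177 0.11 -0.01 0 0 -0.481 0.085'
python3 - <<'E'
from h import *
import json
c=bot.camera_info("wrist");im=bot.capture("wrist");cv2.imwrite("pics/w1.png",im[:,:,::-1])
c={k:np.array(v).tolist() for k,v in c.items()};json.dump(c,open("w1.json","w"))
for p in([.5558,-.0816,.102],[.5038,-.0459,.102]):print(proj(c,p))
E
```

```text
clock: 1.6
eef_pos: [0.5302, -0.063, 0.28]
orientation: [[-0.433, 0.901, -0.001], [0.901, 0.433, -0.0], [0.0, -0.001, -1.0]]
wrist_force: [0.1, -0.8, -0.2]
opening: 0.085
gripper_force: 0.0
[338.317773   238.37698815]
[301.72622882 176.64138645]
```

View pics/w1.png

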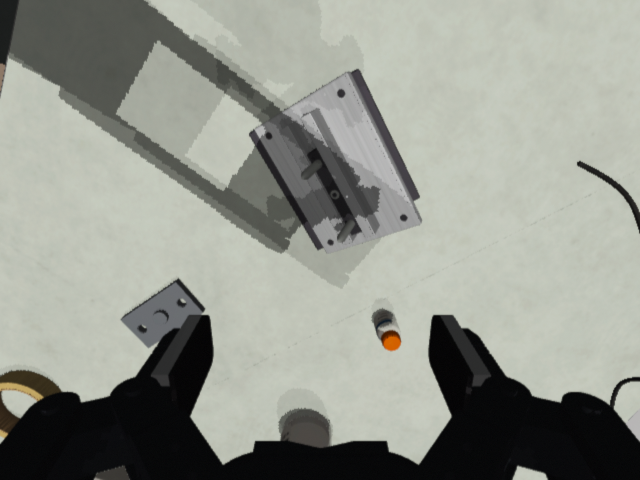

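Wrist view: pins with tips near (303,176) and (340,238); cover at (163,314), holes near (143,329) and (182,302). I'll zoom in on both.

Run:
```python
from h import *
im=cv2.imread("pics/w1.png")
a=cv2.resize(im[150:250,285:365],None,fx=5,fy=5,interpolation=cv2.INTER_CUBIC)
b=cv2.resize(im[270:355,115:215][:85],(390,332),interpolation=cv2.INTER_CUBIC)
a=cv2.convertScaleAbs(a,alpha=1.8)
o=np.zeros((500,790,3),np.uint8);o[:,:400]=a;o[:332,400:]=b;cv2.imwrite("pics/w1c.png",o)
```

```text
(no output)
```

View pics/w1c.png

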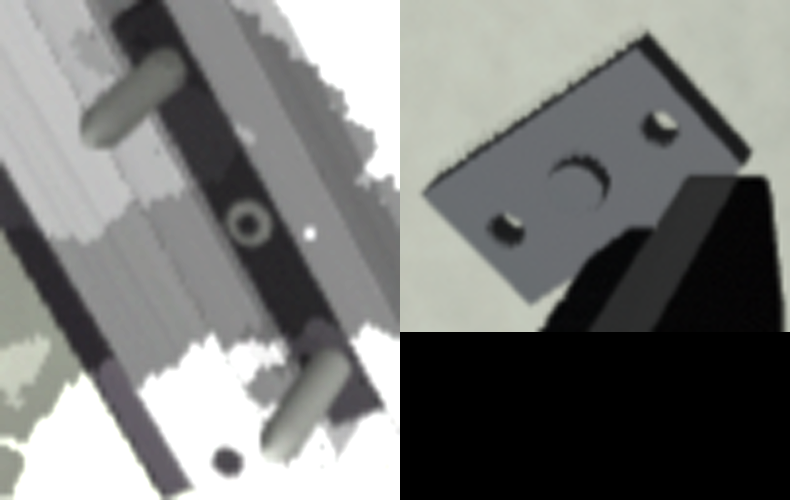

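Pin tips refined: (304,176) and (339.4,239). Cover holes: (142.4,329) and (181.7,302.6).

Run:
```python
from h import *
import json
c=json.load(open("w1.json"));s=bot.camera_info("side");sc=bot.camera_info("scene")
zt=.075+.032*np.cos(np.radians(25))
A=onz(c,304,176,zt);B=onz(c,339.4,239,zt);print("tips",A,B,np.linalg.norm(A-B),"mid",(A+B)/2,"yaw",np.degrees(np.arctan2(*(A-B)[1::-1])))
print("base check",[onz(c,u,v,.07) for u,v in((319.4,164.4),(352.4,223))])
P=onz(c,142.4,329,.01);Q=onz(c,181.7,302.6,.01);print("cover",P,Q,np.linalg.norm(P-Q),(P+Q)/2,np.degrees(np.arctan2(*(Q-P)[1::-1])))
for p in(A,B):print(proj(s,p),proj(sc,p))
# plate outline corners -> yaw of stand
for u,v in((268,135),(341,93),(404,218),(331,243)):print(onz(c,u,v,.055).round(4))
go([.447,.336,.22],down(116))
```

```text
tips [ 0.5052196  -0.04423482  0.10400185] [ 0.55652971 -0.08112301  0.10400185] 0.0631938765249496 mid [ 0.53087465 -0.06267892  0.10400185] yaw 144.2866493694083
base check [array([ 0.51462586, -0.03455817,  0.07      ]), array([ 0.56716982, -0.07114098,  0.07      ])]
cover [ 0.40780267 -0.31971934  0.01      ] [ 0.43972255 -0.26365279  0.01      ] 0.06451617032310408 [ 0.42376261 -0.29168606  0.01      ] 60.346221169478326
[351.03875728 230.12370164] [332.29805231 254.6818993 ]
[331.04563711 221.0224357 ] [333.45779182 242.10006294]
[ 0.4609 -0.0328  0.055 ]
[0.5056 0.0291 0.055 ]
[ 0.6141 -0.0479  0.055 ]
[ 0.5604 -0.103   0.055 ]
row [0.3963 0.0977 0.0601] [-0.0009 -0.     -0.0072] clk 1.65
```

Consistent: pin midpoint is about (0.5305, -0.063, 0.104) at tip height, yaw 145°. Cover is at (0.4238, -0.2917), yaw 60.3°. Now to the frame.

```bash
python3 nudge.py '0.4 0.1 0.06 0 0 0 0.085; 0.4 0.1 0.06 0 0 0 0.085; 0.4 0.1 0.06 0 0 0 0.085; 0.4 0.1 0.06 0 0 0 0.085; 0.4 0.1 0.06 0 0 0 0.085; 0.4 0.1 0.06 0 0 0 0.085; 0.4 0.1 0.06 0 0 0 0.085; 0.4 0.1 0.06 0 0 0 0.085'
python3 nudge.py '0 0 0 0 0 0 0.085; 0 0 0 0 0 0 0.085; 0 0 0 0 0 0 0.085'
python3 - <<'E'
from h import *
c=bot.camera_info("wrist");im=bot.capture("wrist");cv2.imwrite("pics/w2.png",im[:,:,::-1])
print(proj(c,[.447,.336,.01]))
g=im.astype(int);m=((g.max(2)<150)&(g.max(2)>45)).astype(np.uint8);m[330:]=0
n,l,st,ce=cv2.connectedComponentsWithStats(m)
for i in range(1,n):
  if st[i,4]>1500: print(st[i],ce[i])
u,v=proj(c,[.447,.336,.01]).round().astype(int)
K=cv2.findContours(m,cv2.RETR_CCOMP,cv2.CHAIN_APPROX_NONE)
for k,h in zip(K[0],K[1][0]):
  if cv2.contourArea(k)>60:
    P=np.array([onz(c,a,b,.01)[:2] for a,b in k[:,0]],np.float32)*1000
    print("hole" if h[3]>=0 else "out",np.round(k[:,0].mean(0)),cv2.minAreaRect(P))
E
```

```text
clock: 2.45
eef_pos: [0.451, 0.3253, 0.2229]
orientation: [[-0.43, 0.903, 0.001], [0.903, 0.43, -0.0], [-0.0, 0.001, -1.0]]
wrist_force: [0.4, -0.2, -0.3]
opening: 0.0848
gripper_force: 0.0
clock: 2.75
eef_pos: [0.4517, 0.3235, 0.2231]
orientation: [[-0.431, 0.902, 0.0], [0.902, 0.431, -0.001], [-0.001, 0.0, -1.0]]
wrist_force: [0.1, -0.0, -0.1]
opening: 0.0852
gripper_force: 0.0
[322.14185675 184.39796306]
[    0     0   376   299 33344] [184.43498081 187.60883517]
[  368     0   272   206 19530] [528.55335381 101.09493088]
out [195. 322.] ((384.80169677734375, 143.1090087890625), (41.62638854980469, 16.989383697509766), 25.517332077026367)
out [427. 316.] ((610.5418090820312, 259.37762451171875), (84.6555404663086, 32.35356903076172), 25.517290115356445)
out [635. 287.] ((781.1090087890625, 376.5291442871094), (11.922774314880371, 31.70940399169922), 40.67551040649414)
out [525.  88.] ((558.5850219726562, 487.4815368652344), (211.79844665527344, 150.72964477539062), 2.86139178276062)
out [157. 154.] ((293.55474853515625, 298.771240234375), (395.1246032714844, 252.207763671875), 33.16233444213867)
hole [323. 202.] ((455.2257385253906, 320.7198791503906), (28.516115188598633, 3.855226993560791), 27.60626792907715)
hole [332. 176.] ((451.8745422363281, 347.0203857421875), (9.33863353729248, 9.29992389678955), 25.51186180114746)
hole [162. 202.] ((321.89630126953125, 252.22232055664062), (162.24078369140625, 93.4765625), 31.363807678222656)
hole [324. 152.] ((435.4049072265625, 363.4945983886719), (8.499889373779297, 10.031633377075195), 52.41416549682617)
hole [42. 63.] ((188.5216522216797, 324.1073303222656), (15.105244636535645, 101.34854888916016), 0.013572188094258308)
```

View pics/w2.png

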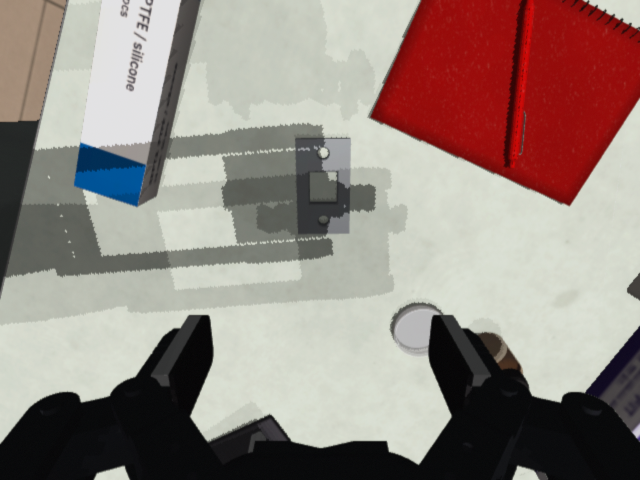

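Frame: centre (323,186), holes (323,153) and (323,219), aligned with the image axes. The area around it is clear for the fingers.

Run:
```python
from h import *
c=bot.camera_info("wrist")
a=onz(c,323,153,.009);b=onz(c,323,219.5,.009);print(a,b,np.linalg.norm(a-b),np.degrees(np.arctan2(*(a-b)[1::-1])))
m=onz(c,323,186.3,.01);print(m)
go([m[0],m[1],0.0],down(np.degrees(np.arctan2(*(a-b)[1::-1]))))
```

```text
[0.43554591 0.36221645 0.009     ] [0.46285464 0.3052261  0.009     ] 0.06319546170756651 115.60288456201576
[0.44873718 0.33467297 0.01      ]
row [0.0115 0.0018 0.2233] [ 0.0005  0.0004 -0.0014] clk 2.8
```

```bash
python3 nudge.py '0.0115 0.002 0.05 0 0 0 0.085; 0.0115 0.002 0.1 0 0 0 0.085; 0.0115 0.002 0.15 0 0 0 0.085; 0.0115 0.002 0.19 0 0 0 0.085; 0.0115 0.002 0.21 0 0 0 0.085; 0.0115 0.002 0.218 0 0 0 0.085; 0.0115 0.002 0.222 0 0 0 0.085; 0.0115 0.002 0.222 0 0 0 0.085'
python3 nudge.py '0 0 0 0 0 0 0.06; 0 0 0 0 0 0 0.045; 0 0 0 0 0 0 0.03; 0 0 0 0 0 0 0.03; 0 0 0 0 0 0 0.03; 0 0 0 0 0 0 0.03; 0 0 0 0 0 0 0.03'
```

```text
clock: 3.6
eef_pos: [0.4491, 0.3364, 0.0021]
orientation: [[-0.432, 0.902, 0.002], [0.902, 0.432, 0.001], [0.0, 0.002, -1.0]]
wrist_force: [0.1, 0.2, -0.3]
opening: 0.0853
gripper_force: 0.0
clock: 4.3
eef_pos: [0.4491, 0.3373, 0.0028]
orientation: [[-0.433, 0.901, 0.003], [0.901, 0.433, 0.001], [0.0, 0.003, -1.0]]
wrist_force: [-0.3, -1.4, 7.2]
opening: 0.0475
gripper_force: 61.2
```

```bash
python3 nudge.py '0 0 -0.02 0 0 0 0.03; 0 0 -0.06 0 0 0 0.03; 0 0 -0.11 0 0 0 0.03; 0 0 -0.16 0 0 0 0.03; 0 0 -0.2 0 0 0 0.03; 0 0 -0.2 0 0 0 0.03; 0 0 -0.2 0 0 0 0.03'
cat >> h.py <<'E'
def seat(yaw=145.0):
    y=np.radians(yaw);sy=np.array([np.cos(y),np.sin(y),0]);xh=np.array([np.sin(y),-np.cos(y),0])
    t=np.radians(25);sz=-np.sin(t)*xh+np.cos(t)*np.array([0,0,1.]);return np.c_[np.cross(sy,sz),sy,sz]
S=seat();RT=np.c_[S[:,1],S[:,0],-S[:,2]]   # tool x=seat y, tool y=seat x, tool z=-seat z
TIP=np.array([.5307,-.0628,.104])
def sgo(off,x=0,y=0): # TCP at TIP + seat-frame offset; off>0 above the tips; x,y = TCP shift
    go(TIP+S@np.array([x,y,off]),RT)
E
python3 - <<'E'
from h import *
print(np.linalg.det(RT))
c=bot.camera_info("wrist");im=bot.capture("wrist");cv2.imwrite("pics/w3.png",im[:,:,::-1])
sgo(.08);s=bot.state();print(s["opening"],s["wrist_force"])
E
```

```text
clock: 5.0
eef_pos: [0.4485, 0.3371, 0.2028]
orientation: [[-0.433, 0.901, 0.003], [0.901, 0.433, 0.002], [0.0, 0.004, -1.0]]
wrist_force: [-0.5, -0.0, -1.3]
opening: 0.0473
gripper_force: 62.2
0.9999999999999999
row [-0.4124 -0.1275  0.0241] [-0.4267  0.1116 -0.5036] clk 5.05
0.047786481299673035 [ 0.58320066  0.03160265 -1.19431419]
```

View pics/w3.png

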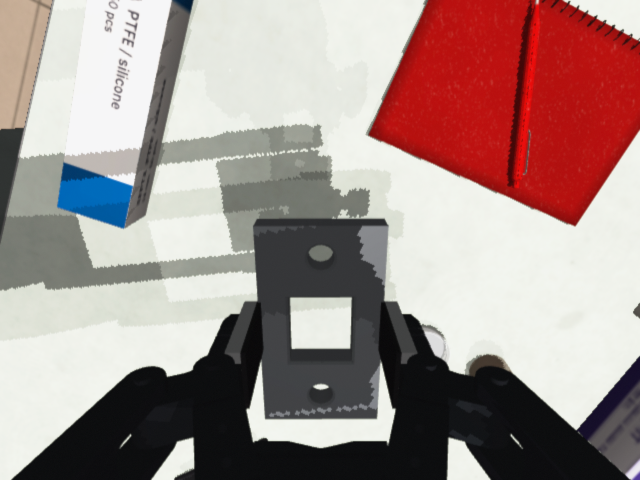

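Frame held squarely: holes at (320,254) and (321,391), far edge top at row 226, near edge at row 418.

Run:
```python
from h import *
c=bot.camera_info("wrist");s=bot.state();R=np.array(s["orientation"]);p=np.array(s["eef_pos"])
def ont(u,v,z):
    o,d=ray(c,u,v);o=R.T@(o-p);d=R.T@d;return o+d*(z-o[2])/d[2]
im=cv2.imread("pics/w3.png");g=im.max(2)
for x0,y0,x1,y1 in((300,235,342,275),(300,375,342,405)):
    m=(g[y0:y1,x0:x1]>110).astype(np.uint8);n,l,st,ce=cv2.connectedComponentsWithStats(m);i=1+st[1:,4].argmax();print(st[i]+[x0,y0,0,0,0],ce[i]+[x0,y0])
for z in(-.0072,-.005,-.010):print(z,ont(320,254,z).round(4),ont(321,391,z).round(4), "edges",ont(320,226,z).round(4),ont(320,417,z).round(4),ont(255,240,z).round(4),ont(387,240,z).round(4))
sgo(.08)
```

```text
[309 246  23  15 249] [320.30522088 252.48995984]
[313 383  16   7  75] [320.49333333 386.16      ]
-0.0072 [ 0.0301 -0.0006 -0.0072] [-0.0337 -0.0002 -0.0072] edges [ 0.0412 -0.0006 -0.0072] [-0.048  -0.0007 -0.0072] [ 0.0357 -0.0249 -0.0072] [ 0.0357  0.0245 -0.0072]
-0.005 [ 0.0292 -0.0006 -0.005 ] [-0.0356 -0.0002 -0.005 ] edges [ 0.0405 -0.0006 -0.005 ] [-0.0501 -0.0007 -0.005 ] [ 0.0349 -0.0253 -0.005 ] [ 0.0349  0.0249 -0.005 ]
-0.01 [ 0.0312 -0.0006 -0.01  ] [-0.0313 -0.0002 -0.01  ] edges [ 0.0421 -0.0006 -0.01  ] [-0.0452 -0.0007 -0.01  ] [ 0.0367 -0.0244 -0.01  ] [ 0.0367  0.024  -0.01  ]
row [-0.4124 -0.1275  0.0241] [-0.4267  0.1116 -0.5036] clk 5.05
```

```bash
python3 nudge.py '-0.04 -0.012 0 -0.04 0.01 -0.05 0.03; -0.412 -0.127 0.024 -0.427 0.112 -0.504 0.03; -0.412 -0.127 0.024 -0.427 0.112 -0.504 0.03; -0.412 -0.127 0.024 -0.427 0.112 -0.504 0.03; -0.412 -0.127 0.024 -0.427 0.112 -0.504 0.03; -0.412 -0.127 0.024 -0.427 0.112 -0.504 0.03; -0.412 -0.127 0.024 -0.427 0.112 -0.504 0.03; -0.412 -0.127 0.024 -0.427 0.112 -0.504 0.03'
python3 -c "
from h import *
sgo(.03,.0004,.002)"
```

```text
clock: 5.85
eef_pos: [0.4941, 0.0145, 0.1802]
orientation: [[-0.82, 0.52, 0.24], [0.573, 0.742, 0.349], [0.003, 0.424, -0.906]]
wrist_force: [1.5, -0.3, 0.1]
opening: 0.0475
gripper_force: 62.2
row [-0.0724 -0.0702  0.0209] [ 0.0013 -0.0032 -0.0001] clk 5.85
```

```bash
python3 nudge.py '-0.04 -0.035 0 0 0 0 0.03; -0.072 -0.07 0 0.001 -0.003 0 0.03; -0.072 -0.07 0.01 0.001 -0.003 0 0.03; -0.072 -0.07 0.021 0.001 -0.003 0 0.03; -0.072 -0.07 0.021 0.001 -0.003 0 0.03; -0.072 -0.07 0.021 0.001 -0.003 0 0.03; -0.072 -0.07 0.021 0.001 -0.003 0 0.03'
python3 - <<'E'
from h import *
c=bot.camera_info("wrist");im=bot.capture("wrist");cv2.imwrite("pics/w4.png",im[:,:,::-1]);
sgo(.03,.0004,.002)
L=[TIP+S@[0,d,0] for d in(.032,-.032)]
print([proj(c,p) for p in L]);s=bot.state();print(s["wrist_force"],s["torque"])
E
```

```text
clock: 6.55
eef_pos: [0.524, -0.0689, 0.1349]
orientation: [[-0.82, 0.518, 0.244], [0.573, 0.744, 0.344], [-0.003, 0.422, -0.906]]
wrist_force: [-0.3, 0.1, -0.6]
opening: 0.0473
gripper_force: 62.2
row [ 0.0003 -0.0046  0.0021] [-0.0005  0.0033  0.0024] clk 6.6
[array([311.10889353, 224.34002264]), array([311.88726101, 339.59663764])]
[ 0.12048723  0.35743377 -0.863374  ] [-0.21290799  0.13370611 -0.06298532]
```

View pics/w4.png

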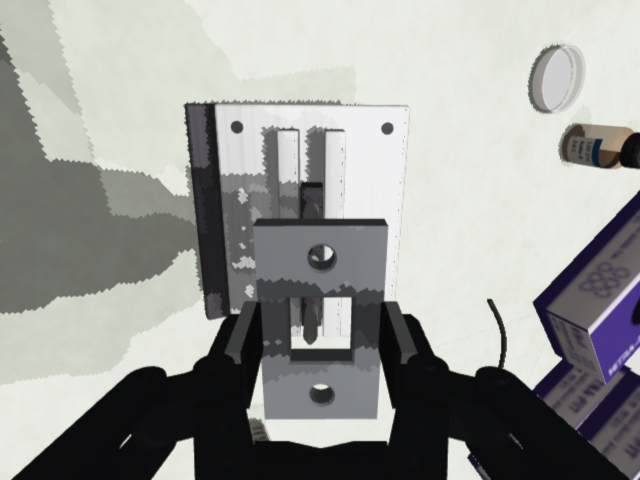

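Plate parallel to the land. The visible pin tip is at about (311,341), predicted (312,339.6). So pins agree within 1 mm. I'll correct sideways and approach the tips.

```bash
python3 nudge.py '0 -0.0046 0.002 0 0.003 0.002 0.03; 0 -0.0046 0.012 0 0.003 0.002 0.03; 0 -0.0046 0.018 0 0.003 0.002 0.03; 0 -0.0046 0.018 0 0.003 0.002 0.03; 0 -0.0046 0.018 0 0.003 0.002 0.03'
python3 - <<'E'
from h import *
c=bot.camera_info("wrist");im=bot.capture("wrist");cv2.imwrite("pics/w5.png",im[:,:,::-1])
sgo(.012,.0004,.0013);s=bot.state();print(s["wrist_force"],s["torque"])
print([proj(c,TIP+S@[0,d,0]) for d in(.032,-.032)])
E
```

```text
clock: 7.1
eef_pos: [0.5256, -0.067, 0.1156]
orientation: [[-0.818, 0.522, 0.241], [0.575, 0.742, 0.346], [0.002, 0.422, -0.907]]
wrist_force: [-0.1, 0.8, -0.6]
opening: 0.0475
gripper_force: 62.2
row [-0.0002  0.0012  0.0016] [-0.0007 -0.0007 -0.0018] clk 7.15
[ 0.3349857  -0.04985807 -0.40043736] [-0.24736592  0.13052318 -0.0065773 ]
[array([323.40614984, 236.62045444]), array([323.44146359, 361.59271525])]
```

```bash
python3 nudge.py '0 0.001 0.002 0 0 -0.002 0.03; 0 0.001 0.006 0 0 -0.002 0.03; 0 0.001 0.010 0 0 -0.002 0.03; 0 0.001 0.013 0 0 -0.002 0.03; 0 0.001 0.016 0 0 -0.002 0.03; 0 0.001 0.016 0 0 -0.002 0.03; 0 0.001 0.016 0 0 -0.002 0.03'
python3 - <<'E'
from h import *
sgo(-.004,.0004,.0013);s=bot.state();print(S.T@s["wrist_force"],S.T@s["torque"])
bot_im=bot.capture("wrist");cv2.imwrite("pics/w6.png",bot_im[:,:,::-1])
E
```

```text
clock: 7.85
eef_pos: [0.5302, -0.0609, 0.1019]
orientation: [[-0.819, 0.52, 0.242], [0.573, 0.743, 0.346], [0.0, 0.422, -0.907]]
wrist_force: [0.0, 0.5, 0.1]
opening: 0.0475
gripper_force: 62.2
row [-0.0002  0.0002  0.0016] [-0.0007 -0.0006  0.0002] clk 7.85
[ 0.36392975  0.25249027 -0.10149752] [-0.00072282  0.24153193 -0.00464271]
```

View pics/w6.png

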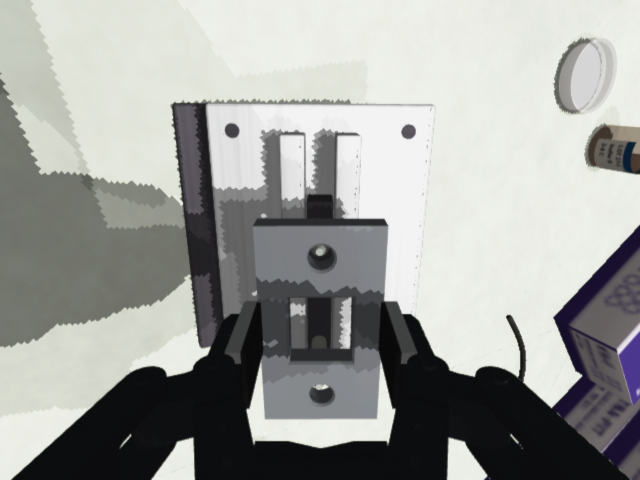

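Pins seen inside both holes (321,252) and (321,390), no contact force: threaded. Descending.

```bash
python3 nudge.py '0 0 0.002 0 0 0 0.03; 0 0 0.005 0 0 0 0.03; 0 0 0.008 0 0 0 0.03; 0 0 0.011 0 0 0 0.03; 0 0 0.014 0 0 0 0.03; 0 0 0.016 0 0 0 0.03; 0 0 0.017 0 0 0 0.03; 0 0 0.017 0 0 0 0.03'
python3 - <<'E'
from h import *
sgo(-.0292,.0004,.0013);s=bot.state();print(S.T@s["wrist_force"],S.T@s["torque"])
E
```

```text
clock: 8.7
eef_pos: [0.5343, -0.0551, 0.0864]
orientation: [[-0.819, 0.52, 0.242], [0.573, 0.743, 0.346], [0.0, 0.422, -0.907]]
wrist_force: [-0.1, 0.6, -1.5]
opening: 0.0474
gripper_force: 62.2
row [-0.0002  0.0002  0.0097] [-0.0006 -0.0005  0.0002] clk 8.7
[-0.23964602  0.4498495  -1.52732298] [ 0.04930939  0.34360369 -0.00668107]
```

Still free; 9.7 mm expected to flush. Lowering slowly.

```bash
python3 nudge.py '0 0 0.002 0 0 0 0.03; 0 0 0.004 0 0 0 0.03; 0 0 0.006 0 0 0 0.03; 0 0 0.007 0 0 0 0.03; 0 0 0.008 0 0 0 0.03; 0 0 0.008 0 0 0 0.03; 0 0 0.008 0 0 0 0.03'
python3 - <<'E'
from h import *
sgo(-.0292,.0004,.0013);s=bot.state();print(S.T@s["wrist_force"],S.T@s["torque"])
E
python3 nudge.py '0 0 0.001 0 0 0 0.03; 0 0 0.002 0 0 0 0.03; 0 0 0.002 0 0 0 0.03'
python3 - <<'E'
from h import *
sgo(-.0292,.0004,.0013);s=bot.state();print(S.T@s["wrist_force"],S.T@s["torque"])
E
```

```text
clock: 9.4
eef_pos: [0.5362, -0.0523, 0.0793]
orientation: [[-0.819, 0.52, 0.242], [0.573, 0.743, 0.346], [0.0, 0.422, -0.907]]
wrist_force: [-1.0, 0.0, -1.0]
opening: 0.0474
gripper_force: 62.2
row [-0.0002  0.0002  0.0018] [-0.0006 -0.0005  0.0002] clk 9.4
[-0.92904628  0.83496585 -0.62260551] [ 0.09587473  0.34047324 -0.00399456]
clock: 9.7
eef_pos: [0.5367, -0.0519, 0.0779]
orientation: [[-0.82, 0.52, 0.242], [0.573, 0.743, 0.346], [0.0, 0.422, -0.907]]
wrist_force: [-5.3, -1.2, 4.7]
opening: 0.0474
gripper_force: 63.0
row [-0.0001  0.0002  0.0003] [-0.0008 -0.0005  0.0005] clk 9.7
[-1.6853162   3.66188322  6.02510625] [ 0.66071024  0.48974486 -0.01360086]
```

```bash
python3 nudge.py '0 0 0.001 0 0 0 0.03; 0 0 0.001 0 0 0 0.03; 0 0 0.001 0 0 0 0.03'
python3 - <<'E'
from h import *
sgo(-.0292,.0004,.0013);s=bot.state();print(S.T@s["wrist_force"],S.T@s["torque"])
E
```

```text
clock: 10.0
eef_pos: [0.5368, -0.0518, 0.0779]
orientation: [[-0.82, 0.519, 0.241], [0.573, 0.743, 0.346], [0.0, 0.422, -0.907]]
wrist_force: [-14.0, -4.6, 14.7]
opening: 0.0476
gripper_force: 64.4
row [0.     0.0001 0.0002] [-0.001  -0.0006  0.0009] clk 10.0
[-4.41900178  8.83020104 18.31265029] [ 1.59566362  0.69004701 -0.09639197]
```

Seated firmly (z stalls, 18 N). Release and retreat along the pin axis.

```bash
python3 nudge.py '0 0 -0.0015 0 0 0 0.03; 0 0 -0.0015 0 0 0 0.06; 0 0 -0.0015 0 0 0 0.085; 0 0 -0.0015 0 0 0 0.085; 0 0 -0.0015 0 0 0 0.085; 0 0 -0.0015 0 0 0 0.085; 0 0 -0.0015 0 0 0 0.085'
python3 nudge.py '0 0 -0.01 0 0 0 0.085; 0 0 -0.03 0 0 0 0.085; 0 0 -0.06 0 0 0 0.085; 0 0 -0.1 0 0 0 0.085; 0 0 -0.13 0 0 0 0.085; 0 0 -0.13 0 0 0 0.085; 0 0 -0.13 0 0 0 0.085'
python3 - <<'E'
from h import *
c=bot.camera_info("wrist");im=bot.capture("wrist");cv2.imwrite("pics/w7.png",im[:,:,::-1])
s=bot.state();p=TIP+S@[0,0,-.022];print(proj(c,p),[proj(c,TIP+S@[0,d,-.0]) for d in(.032,-.032)])
go([.4238,-.2917,.20],down(60.3))
E
```

```text
clock: 10.7
eef_pos: [0.5367, -0.0518, 0.078]
orientation: [[-0.819, 0.52, 0.242], [0.573, 0.743, 0.346], [0.0, 0.422, -0.907]]
wrist_force: [-0.7, 0.3, -1.2]
opening: 0.0854
gripper_force: 0.0
clock: 11.4
eef_pos: [0.5056, -0.0976, 0.1971]
orientation: [[-0.819, 0.52, 0.244], [0.574, 0.743, 0.344], [-0.002, 0.422, -0.907]]
wrist_force: [-0.1, -1.5, -0.6]
opening: 0.0848
gripper_force: 0.0
[320.71775774 226.96220518] [array([320.70527966, 190.11622464]), array([320.71904465, 279.82788938])]
row [-0.0452 -0.1851 -0.0909] [ 0.3526 -0.3217  1.4529] clk 11.45
```

```bash
python3 nudge.py '-0.01 -0.04 -0.05 0.03 -0.03 0.14 0.085; -0.03 -0.1 -0.09 0.08 -0.07 0.3 0.085; -0.045 -0.185 -0.091 0.353 -0.322 1.453 0.085; -0.045 -0.185 -0.091 0.353 -0.322 1.453 0.085; -0.045 -0.185 -0.091 0.353 -0.322 1.453 0.085; -0.045 -0.185 -0.091 0.353 -0.322 1.453 0.085; -0.045 -0.185 -0.091 0.353 -0.322 1.453 0.085; -0.045 -0.185 -0.091 0.353 -0.322 1.453 0.085'
python3 -c "
from h import *
go([.4238,-.2917,.20],down(60.3))"
```

```text
clock: 12.25
eef_pos: [0.4231, -0.2907, 0.1983]
orientation: [[0.203, 0.975, 0.091], [0.978, -0.207, 0.038], [0.056, 0.082, -0.995]]
wrist_force: [-0.4, -0.7, -0.5]
opening: 0.0848
gripper_force: 0.0
row [-0.0007  0.001  -0.0017] [ 0.0724 -0.0682  0.3116] clk 12.25
```

```bash
python3 nudge.py '0 0.001 -0.002 0.072 -0.068 0.312 0.085; 0 0.001 -0.002 0.072 -0.068 0.312 0.085; 0 0.001 -0.002 0.072 -0.068 0.312 0.085; 0 0.001 -0.002 0.072 -0.068 0.312 0.085; 0 0.001 -0.002 0.072 -0.068 0.312 0.085'
python3 - <<'E'
from h import *
c=bot.camera_info("wrist");im=bot.capture("wrist");cv2.imwrite("pics/w8.png",im[:,:,::-1])
print([proj(c,p).round(1) for p in([.4238,-.2917,.01],[.4078,-.3197,.01],[.4397,-.2637,.01])])
b=im.max(2).astype(np.uint8)
a=cv2.imread("pics/w7.png")
cv2.imwrite("pics/two.png",np.hstack([cv2.resize(a[100:400,170:470],(400,400)),cv2.resize(im[80:320,200:440,::-1],(400,400))]))
go([.4238,-.2917,.0],down(60.3))
E
```

```text
clock: 12.75
eef_pos: [0.4244, -0.291, 0.201]
orientation: [[0.489, 0.872, 0.003], [0.872, -0.489, 0.0], [0.002, 0.002, -1.0]]
wrist_force: [0.6, 0.8, 0.6]
opening: 0.085
gripper_force: 0.0
[array([319.3, 205.4]), array([319.1, 239.5]), array([319.5, 169.2])]
row [-0.001  -0.0008  0.2013] [ 0.0028 -0.0015  0.0071] clk 12.8
```

View pics/two.png

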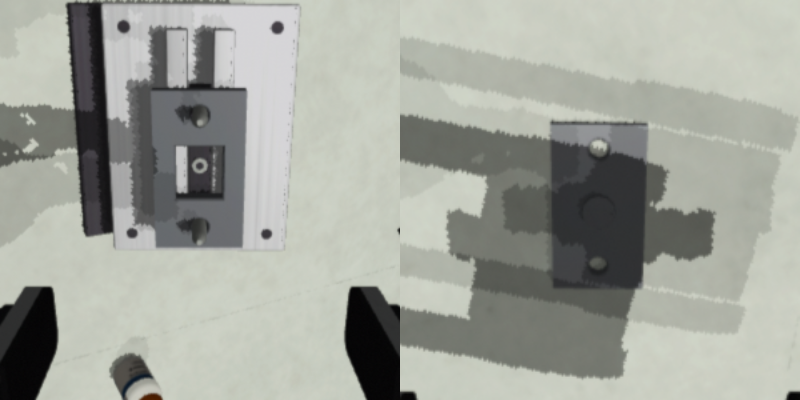

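Left: frame flush with both pins through its holes. Right: cover with holes at (318.8,168.2) and (318.2,238.4), matching the prediction. Descend and grasp.

```bash
python3 nudge.py '0 -0.001 0.05 0.003 -0.001 0.007 0.085; 0 -0.001 0.1 0.003 -0.001 0.007 0.085; 0 -0.001 0.15 0.003 -0.001 0.007 0.085; 0 -0.001 0.18 0.003 -0.001 0.007 0.085; 0 -0.001 0.192 0.003 -0.001 0.007 0.085; 0 -0.001 0.198 0.003 -0.001 0.007 0.085; 0 -0.001 0.198 0.003 -0.001 0.007 0.085; 0 -0.001 0.198 0.003 -0.001 0.007 0.085'
python3 -c "
from h import *
go([.4240,-.2912,.001],down(60.3))"
```

```text
clock: 13.6
eef_pos: [0.426, -0.2928, 0.0064]
orientation: [[0.497, 0.868, 0.004], [0.868, -0.497, -0.003], [-0.001, 0.005, -1.0]]
wrist_force: [1.0, -0.2, 0.6]
opening: 0.0851
gripper_force: 0.0
row [ 0.0004 -0.0026  0.0054] [ 0.0048  0.0007 -0.0013] clk 13.6
```

```bash
python3 nudge.py '0 -0.0025 0.004 0.004 0 0 0.085; 0 -0.0025 0.004 0.004 0 0 0.06; 0 -0.0025 0.004 0.004 0 0 0.03; 0 -0.0025 0.004 0.004 0 0 0.03; 0 -0.0025 0.004 0.004 0 0 0.03; 0 -0.0025 0.004 0.004 0 0 0.03; 0 -0.0025 0.004 0.004 0 0 0.03; 0 -0.0025 0.004 0.004 0 0 0.03'
```

```text
clock: 14.4
eef_pos: [0.4231, -0.2908, 0.0012]
orientation: [[0.497, 0.868, -0.001], [0.868, -0.497, 0.0], [-0.0, -0.001, -1.0]]
wrist_force: [-0.8, 0.4, 5.4]
opening: 0.0479
gripper_force: 62.3
```

```bash
python3 nudge.py '0 0 -0.02 0 0 0 0.03; 0 0 -0.06 0 0 0 0.03; 0 0 -0.11 0 0 0 0.03; 0 0 -0.16 0 0 0 0.03; 0 0 -0.2 0 0 0 0.03; 0 0 -0.2 0 0 0 0.03; 0 0 -0.2 0 0 0 0.03'
cat >> h.py <<'E'
def ont(c,s,u,v,z):
    R=np.array(s["orientation"]);o,d=ray(c,u,v);o=R.T@(o-s["eef_pos"]);d=R.T@d;return o+d*(z-o[2])/d[2]
E
python3 - <<'E'
from h import *
c=bot.camera_info("wrist");s=bot.state();im=bot.capture("wrist");cv2.imwrite("pics/w9.png",im[:,:,::-1])
g=im.max(2)
for x0,y0,x1,y1 in((300,235,342,275),(300,375,342,405)):
    m=(g[y0:y1,x0:x1]>125).astype(np.uint8);n,l,st,ce=cv2.connectedComponentsWithStats(m)
    if n>1:
        i=1+st[1:,4].argmax();print(st[i]+[x0,y0,0,0,0],ce[i]+[x0,y0])
        u,v=ce[i]+[x0,y0];print(ont(c,s,u,v,-.0088),ont(c,s,u,v,-.0038))
print(g[240:275:2,320],g[225:245,300])
print(s["opening"],s["gripper_force"]);sgo(.08)
E
```

```text
clock: 15.1
eef_pos: [0.4235, -0.2911, 0.2015]
orientation: [[0.497, 0.868, -0.0], [0.868, -0.497, -0.001], [-0.001, 0.0, -1.0]]
wrist_force: [-0.1, 0.6, -2.6]
opening: 0.0484
gripper_force: 62.3
[115 116 115 115 114 115 115 116  81  43  44  43  48  53  52  53  53  53] [64 65 65 65 65 65 65 65 65 65 66 64 65 64 65 65 65 65 65 64]
0.04842353157159004 62.31165647506714
row [ 0.2175 -0.0223  0.0232] [-0.3558  0.3201 -1.455 ] clk 15.15
```

Run:
```python
from h import *
for f in("w3","w9"):
    g=cv2.imread(f"pics/{f}.png").max(2)
    for x0,y0,x1,y1 in((300,232,342,278),(300,375,342,405)):
        m=(g[y0:y1,x0:x1]>88).astype(np.uint8);n,l,st,ce=cv2.connectedComponentsWithStats(m)
        for i in range(1,n):
            if st[i,4]>15: print(f,st[i]+[x0,y0,0,0,0],(ce[i]+[x0,y0]).round(1))
    print(g[216:280:2,320].tolist(),g[376:424:2,321].tolist())
```

```text
w3 [309 245  24  16 284] [320.4 252.6]
w3 [313 383  16   7  86] [320.5 386.1]
[121, 88, 47, 46, 47, 55, 57, 57, 56, 56, 57, 56, 57, 56, 63, 116, 119, 119, 120, 120, 118, 119, 111, 52, 46, 47, 47, 52, 55, 56, 57, 57] [70, 70, 70, 74, 199, 242, 228, 60, 45, 47, 46, 47, 47, 47, 58, 63, 99, 135, 114, 69, 69, 101, 240, 242]
w9 [309 240  24  16 301] [320.5 247.3]
[43, 43, 61, 66, 66, 66, 67, 66, 66, 67, 66, 62, 115, 116, 115, 115, 114, 115, 115, 116, 81, 43, 44, 43, 48, 53, 52, 53, 53, 53, 54, 54] [65, 65, 62, 82, 84, 72, 44, 43, 43, 44, 43, 43, 48, 61, 62, 64, 65, 66, 83, 68, 112, 236, 239, 239]
```

```bash
python3 - <<'E'
from h import *
c=bot.camera_info("wrist");s=bot.state()
for z,h in((-.0072,((320.3,257.5),(320.5,393.5))),(-.0088,((320.5,252),(320.5,391)))):
    a,b=[ont(c,s,u,v,z) for u,v in h];print(a.round(4),b.round(4),(a+b)/2)
E
python3 nudge.py '0.02 -0.002 0.002 -0.03 0.03 -0.13 0.03; 0.217 -0.022 0.023 -0.356 0.32 -1.455 0.03; 0.217 -0.022 0.023 -0.356 0.32 -1.455 0.03; 0.217 -0.022 0.023 -0.356 0.32 -1.455 0.03; 0.217 -0.022 0.023 -0.356 0.32 -1.455 0.03; 0.217 -0.022 0.023 -0.356 0.32 -1.455 0.03; 0.217 -0.022 0.023 -0.356 0.32 -1.455 0.03; 0.217 -0.022 0.023 -0.356 0.32 -1.455 0.03'
python3 -c "
from h import *
sgo(.06)"
```

```text
[ 0.0287  0.0005 -0.0072] [-0.035   0.0005 -0.0072] [-0.00315368  0.00047702 -0.0072    ]
[ 0.0316  0.0005 -0.0088] [-0.0323  0.0005 -0.0088] [-0.00036446  0.00051749 -0.0088    ]
clock: 15.95
eef_pos: [0.5102, -0.0896, 0.1745]
orientation: [[-0.594, 0.769, 0.238], [0.802, 0.543, 0.248], [0.061, 0.338, -0.939]]
wrist_force: [-0.7, 0.5, -1.7]
opening: 0.0478
gripper_force: 62.3
row [0.0003 0.0024 0.0181] [-0.08    0.0669 -0.3217] clk 15.95
```

```bash
python3 nudge.py '0 0.002 0.018 -0.08 0.067 -0.322 0.03; 0 0.002 0.018 -0.08 0.067 -0.322 0.03; 0 0.002 0.018 -0.08 0.067 -0.322 0.03; 0 0.002 0.018 -0.08 0.067 -0.322 0.03; 0 0.002 0.018 -0.08 0.067 -0.322 0.03; 0 0.002 0.018 -0.08 0.067 -0.322 0.03'
python3 -c "
from h import *
sgo(.012,.0003,-.0015)"
```

```text
clock: 16.55
eef_pos: [0.5171, -0.0854, 0.1604]
orientation: [[-0.815, 0.526, 0.245], [0.58, 0.739, 0.343], [-0.001, 0.421, -0.907]]
wrist_force: [0.6, 0.5, -1.5]
opening: 0.0478
gripper_force: 62.3
row [0.0006 0.0004 0.0502] [-0.0013  0.0044 -0.0068] clk 16.55
```

```bash
python3 nudge.py '0.0006 0 0.02 -0.001 0.004 -0.007 0.03; 0.0006 0 0.035 -0.001 0.004 -0.007 0.03; 0.0006 0 0.045 -0.001 0.004 -0.007 0.03; 0.0006 0 0.05 -0.001 0.004 -0.007 0.03; 0.0006 0 0.05 -0.001 0.004 -0.007 0.03; 0.0006 0 0.05 -0.001 0.004 -0.007 0.03'
python3 -c "
from h import *
sgo(.004,.0003,-.0015)
s=bot.state();print(S.T@s['wrist_force'])"
```

```text
clock: 17.15
eef_pos: [0.5296, -0.0685, 0.1163]
orientation: [[-0.82, 0.518, 0.244], [0.573, 0.743, 0.345], [-0.003, 0.423, -0.906]]
wrist_force: [-0.3, -1.1, -1.2]
opening: 0.0478
gripper_force: 62.3
row [ 0.0009 -0.0001  0.0094] [0.0002 0.0019 0.002 ] clk 17.15
[-1.53242135 -0.38098027 -0.62427089]
```

```bash
python3 nudge.py '0.0007 0 0.002 0 0.002 0.002 0.03; 0.0007 0 0.005 0 0.002 0.002 0.03; 0.0007 0 0.008 0 0.002 0.002 0.03; 0.0007 0 0.011 0 0.002 0.002 0.03; 0.0007 0 0.014 0 0.002 0.002 0.03; 0.0007 0 0.017 0 0.002 0.002 0.03; 0.0007 0 0.017 0 0.002 0.002 0.03; 0.0007 0 0.017 0 0.002 0.002 0.03'
python3 - <<'E'
from h import *
sgo(-.0208,.0003,-.0015);s=bot.state();print(S.T@s["wrist_force"],S.T@s["torque"])
im=bot.capture("wrist");g=im.max(2)
print(g[236:270:2,320].tolist(),g[378:404:2,320].tolist())
E
```

```text
clock: 17.95
eef_pos: [0.5328, -0.062, 0.1002]
orientation: [[-0.819, 0.52, 0.242], [0.573, 0.742, 0.347], [0.001, 0.423, -0.906]]
wrist_force: [0.9, -0.2, -0.5]
opening: 0.0477
gripper_force: 62.3
row [-0.0003  0.0002  0.0166] [ 0.0002 -0.0009 -0.0003] clk 17.95
[ 0.09562361 -0.87817189 -0.60550346] [-0.02086846  0.24769883 -0.05876507]
[132, 103, 112, 130, 185, 190, 189, 157, 55, 55, 48, 44, 46, 46, 64, 107, 119] [141, 139, 187, 203, 181, 53, 44, 44, 44, 46, 46, 67, 112]
```

No contact at 5 mm below the tips: threaded. Lowering.

```bash
python3 nudge.py '0 0 0.002 0 0 0 0.03; 0 0 0.005 0 0 0 0.03; 0 0 0.008 0 0 0 0.03; 0 0 0.010 0 0 0 0.03; 0 0 0.012 0 0 0 0.03; 0 0 0.013 0 0 0 0.03; 0 0 0.014 0 0 0 0.03; 0 0 0.014 0 0 0 0.03'
python3 - <<'E'
from h import *
sgo(-.0208,.0003,-.0015);s=bot.state();print(S.T@s["wrist_force"],S.T@s["torque"])
E
python3 nudge.py '0 0 0.001 0 0 0 0.03; 0 0 0.002 0 0 0 0.03; 0 0 0.002 0 0 0 0.03; 0 0 0.002 0 0 0 0.03'
python3 - <<'E'
from h import *
sgo(-.0208,.0003,-.0015);s=bot.state();print(S.T@s["wrist_force"],S.T@s["torque"])
E
```

```text
clock: 18.8
eef_pos: [0.5362, -0.0571, 0.0876]
orientation: [[-0.819, 0.52, 0.242], [0.574, 0.742, 0.347], [0.001, 0.423, -0.906]]
wrist_force: [-0.2, -0.1, -1.0]
opening: 0.0478
gripper_force: 62.3
row [-0.0002  0.0002  0.0026] [ 0.0001 -0.0008 -0.0003] clk 18.8
[-0.60204173  0.06078953 -0.82757034] [ 0.01558538  0.23101193 -0.0278781 ]
clock: 19.2
eef_pos: [0.5368, -0.0565, 0.0859]
orientation: [[-0.819, 0.52, 0.242], [0.574, 0.742, 0.347], [0.001, 0.423, -0.906]]
wrist_force: [-0.2, -0.8, -0.9]
opening: 0.0479
gripper_force: 62.3
row [-0.0001  0.0001  0.0007] [ 0.0002 -0.0005 -0.0003] clk 19.2
[-1.10331492 -0.30949926 -0.45403132] [0.05426882 0.25083713 0.03352753]
```

```bash
python3 nudge.py '0 0 0.0005 0 0 0 0.03; 0 0 0.001 0 0 0 0.03; 0 0 0.0015 0 0 0 0.03; 0 0 0.0015 0 0 0 0.03; 0 0 0.0015 0 0 0 0.03'
python3 - <<'E'
from h import *
sgo(-.0208,.0003,-.0015);s=bot.state();print(S.T@s["wrist_force"],S.T@s["torque"])
E
```

```text
clock: 19.7
eef_pos: [0.537, -0.0564, 0.0854]
orientation: [[-0.82, 0.52, 0.242], [0.573, 0.743, 0.346], [0.001, 0.422, -0.906]]
wrist_force: [-8.1, -2.9, 9.6]
opening: 0.0476
gripper_force: 63.7
row [-0.      0.0001  0.0002] [-0.0002 -0.0007  0.0004] clk 19.7
[-2.30228784  4.96668799 11.65388448] [ 0.98894452  0.70968525 -0.00726444]
```

Contact at the expected height with 12 N: flush. Release and retreat.

```bash
python3 nudge.py '0 0 -0.0005 0 0 0 0.03; 0 0 -0.0005 0 0 0 0.06; 0 0 -0.0005 0 0 0 0.085; 0 0 -0.0005 0 0 0 0.085; 0 0 -0.0005 0 0 0 0.085; 0 0 -0.0005 0 0 0 0.085; 0 0 -0.0005 0 0 0 0.085'
python3 nudge.py '0 0 -0.01 0 0 0 0.085; 0 0 -0.03 0 0 0 0.085; 0 0 -0.06 0 0 0 0.085; 0 0 -0.1 0 0 0 0.085; 0 0 -0.13 0 0 0 0.085; 0 0 -0.13 0 0 0 0.085; 0 0 -0.13 0 0 0 0.085'
python3 - <<'E'
from h import *
c=bot.camera_info("wrist");im=bot.capture("wrist");cv2.imwrite("pics/w10.png",im[:,:,::-1])
g=im.max(2).astype(np.uint8);ctr=proj(c,TIP+S@[0,-.0019,-.012]).round().astype(int);print(ctr)
m=((g<130)&(g>60)).astype(np.uint8)
u,v=ctr;v0=v
print("row across",g[v+22,u-60:u+60:4].tolist());print("col",g[v-80:v+80:4,u+25].tolist())
o=S.T@(np.zeros(3))
for d,e in((.045,.025),(.045,-.025),(-.045,-.025),(-.045,.025)):print(proj(c,TIP+S@[e,d-.0019,-.012]).round(1))
E
```

```text
clock: 20.4
eef_pos: [0.537, -0.0561, 0.0849]
orientation: [[-0.819, 0.52, 0.242], [0.574, 0.742, 0.347], [0.001, 0.423, -0.906]]
wrist_force: [0.2, 0.5, -0.2]
opening: 0.0853
gripper_force: 0.0
clock: 21.1
eef_pos: [0.5059, -0.102, 0.204]
orientation: [[-0.819, 0.52, 0.244], [0.574, 0.742, 0.345], [-0.002, 0.423, -0.906]]
wrist_force: [-0.5, 0.6, -0.9]
opening: 0.085
gripper_force: 0.0
[321 227]
row across [168, 91, 91, 90, 74, 77, 86, 94, 95, 95, 95, 111, 111, 111, 111, 112, 111, 112, 113, 113, 114, 115, 115, 164, 205, 197, 207, 205, 208, 207]
col [212, 216, 215, 201, 46, 118, 117, 117, 118, 117, 118, 118, 117, 116, 117, 117, 117, 117, 116, 115, 116, 116, 116, 115, 114, 115, 115, 114, 114, 113, 113, 114, 111, 112, 130, 204, 204, 208, 208, 206]
[357.3 164.1]
[284.3 164.1]
[288.  283.2]
[353.7 283.1]
```

The cover outline matches the expected flush pose (rows 165–283, right edge about 353). Handing in.

```bash
python3 -c "
from station import bot
print(bot.hand_in())"
```

```text
the job is handed in; nothing more can be done
None
```

The frame and then the cover were threaded over both pins, lowered flush with contact forces under 20 N, and released; the job was handed in at about 21 s, and no verdict was returned.

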